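# Clamp a stain bottle in the bench shaker with its sunk knob

### The arm

A 7-joint arm with a two-finger parallel gripper is mounted at the origin on a cart in front of the work surface, level with it; the furniture and walls round the work are solid. World frame = base frame: x ahead of the robot, y to its left, z up, the work surface at z = 0. Lengths are in mm, angles in rad, forces in N, time in s.
With the tool pointing down it reaches from about 400 to 875 mm from the base axis. Payload 6.5 kg.
Tool frame: the origin (TCP) lies midway between the tips of the shut fingers; the grasp point (between the pads) lies robot.grasp_offset behind it (robot.grasp_offset is the distance from the TCP to the grasp point, in mm); y points along the fingers, x is the direction in which the jaws open and shut, and the axes are right-handed (so a half turn about y gives the same grasp; the last joint's range is limited). The gripper opens to 88 mm and grips with 3 to 60 N. Pads are 18 mm wide; open, the fingers measure 123 mm over their backs; the gripper's body (75 mm by 187 mm) begins 45 mm behind the grasp point.
Start: joints at [1.24, 0.536, -0.004, 1.538, 0.003, 1.067, -0.071], TCP at [170.112, -627.337, 238.716] pointing down, gripper open.
Joint ranges: [-2.7, 2.7], [-0.37, 2.16], [-1.27, 1.26], [0.24, 2.4], [-1.31, 4.45], [0.19, 1.91], [-2.76, 2.76]. Speed limits (rad/s): [2.39, 2.39, 3.14, 3.14, 3.14, 3.14, 3.14].

### API

Orientations are given as a unit quaternion [x, y, z, w].
In Python, from bench import monitor, imaging, ticket, finder, robot gives the robot as it stands.
- The arm moves only by the tool drive_tool, never from a script. Its argument "moves" is one flat list of numbers, 4 for each row, row after row: the shift along the tool's x, y, z in mm, then the turn about the tool's y in rad. A call has 1 to 20 rows; each row shifts and turns the pose as measured when the row begins, along the tool's axes as they then stand; what a row does not reach is not made up. A row lasts 1/10 s, in which the tool goes at most 50 mm and 8.59 degrees, less where a joint would pass 70% of its speed; a pose out of reach is approached as far as the arm can. A call is refused whole if a number of a shift passes 50 or a number of a turn 0.15, either way. A call with a gripper value outside its range is refused whole. "jaw" is the closure, from -1 (fully open) to 1 (shut), set as the call begins (left out, the last holds). The fingers move at their own pace and stop on an object; the grip force is fixed at half the most. Time passes only in rows, so rows that do not move let the fingers close. It gives the time, the measured TCP pose, the force and the opening at its end, in the units of the state.
- monitor.state(): the state, without advancing time (a new reading comes with each control period).
- imaging.read_camera(name): name is "scene" or "top" or "wrist"; returns the picture (400x640x3 uint8, blue, green, red); there is no depth.
- imaging.camera_model(name): a dict with "intrinsics" (3x3 intrinsics, pixels), "pose" (4x4, takes a point from camera to world coordinates). Camera axes: x right, y up, looking along -z (the intrinsics and any distortion apply to the point x, -y, -z); pixel columns grow to the right and rows downward; lengths in mm; the calibration is good to about 2 mm. A picture is of the moment at which its call begins: read the wrist's pose just before it. camera_model takes no time and is no camera call; for the wrist camera it gives the pose at the moment of the call.
- ticket.hand_in(): hands the job in, once; it reports no verdict.
Trained networks look in the newest picture that a camera, given by its name, has taken for a name from the list of things; names that differ only in an ending like _2 or _b are one class to them, and where a whole thing is asked for, a point or a joint stands for the part that bears it (a point fixed in the world has none). Each returns a list of dicts, best first, with "p" (0 to 1); they miss things now and then, are a little off and sometimes report something else, mostly with a low value. They report only what shows in the picture. A call takes as long as a camera call. They do not tell look-alikes from the thing itself.
- finder.boxes_of(camera, name): "point" ([x, y, z] in mm, in the coordinates of the camera as it stood for that picture, good to about 4 mm: the middle of the surface that is visible of it).
- finder.landmark_of(camera, name): "point" ([x, y, z] in mm, in the coordinates of the camera as it stood for that picture, good to about 4 mm: a listed point, or the origin of a listed thing).
The state is a dict: "time_s": time; "q": joint angles; "dq": joint speeds; "tau": joint torques, N m; "eef_pos": TCP position; "tool_rot": TCP orientation; "ft_force": force on the tool from outside, world axes, zero at the start; "wrist_torque": the same for the moment, N m; "width": finger opening in mm.
Only numpy, scipy, OpenCV 4.12 (cv2) and the standard library are available. Lean on these libraries where they do the work, as an engineer would, in place of code of your own. Each camera call takes 0.05 s, during which the arm holds its last target. There are 200 camera calls.

### The job

The stain has settled and has to be shaken: take the brown screw-cap bottle that stands at the left of the bench (not the two at the back wall) and, keeping it upright, stand it on the bottle shaker, between the two rubber jaws. Then reach into the well, turn the sunk clamp knob clockwise until the jaws hold the bottle firmly, by feel and not so hard that the glass could crack, and let go. Do not lean on the guard round the knob, and leave the other things on the bench where they are.

Things in the scene. Friction and masses are not known exactly. Their poses are not given: they have to be found in the camera images.
- bottle: Brown reagent bottle with white screw cap, upright, loose, 0.06 to 0.13 kg. Body 38 mm in diameter, straight up to about 50 mm, shoulder to 62 mm, cap 24 mm in diameter up to 78 mm. Origin: centre of its underside; z up. Starts at the left of the bench; two more of its kind stand at the back wall and are not used.
- shaker: Bench bottle shaker, fixed: white housing 150 x 262 mm, on it an aluminium platform, top 62 mm above the bench. On that, along the shaker's +y: grey turret with the knob well, sliding jaw, room for the bottle, fixed jaw. Origin: centre of its underside, on the bench; x away from the robot at yaw 0, y from the knob to the fixed jaw, z up.
- seat (a point): Point on the platform, 62 mm above the bench: centre of the bottle's underside once pushed against the fixed jaw, whose rubber face (44 mm wide) is 19 mm beyond in +y; axes as shaker. Gap between the jaws at the start 48 to 62 mm: set the bottle down about 4 mm short (-y), the jaw pushes it home. Jaws are up to 25 mm high; the sides (+x, -x) are open for fingers.
- jaw: Sliding jaw: aluminium cross bar 108 mm wide on two guide rods. Origin at platform height, x = 0, 4 mm behind (-y) the bar; axes as shaker. It carries a rubber foot (34 mm wide, 2 to 22 mm above the platform) on a screwed stud; the foot's face is 30 to 40 mm ahead (+y) of the origin. How far is not measured: feel for contact. Holding force: 4 N or more is firm, above 20 N cracks the glass.
- knob (a joint): Angle of the clamp knob, rad; grows clockwise from above, 0 (jaw fully back) to 1.8 (end stop, too far); starts at 0 to 0.2. The jaw moves 18 mm to +y per rad. Turning slowly takes 0.15 N m; this drag keeps up to 8 N at the jaw after release. Each newton there adds 0.018 N m: 0.2 N m over the drag, or still felt at standstill, is firm. Contact 0.55 to 1.35 rad after the start, then 170 N per rad.
- knob_grip (a point): Top centre of the black knob's grip bar, on its upright axis, 98 mm above the bench. The bar is 44 mm long (along this point's x), 14 mm thick (y), 30 mm tall, on a disc of radius 23 mm whose top is 30 mm below this point. It stands in the well of guard.
- guard: Grey round turret on the platform, 104 mm in diameter (119 mm at its foot), with the knob well: radius 38 mm, floor 62 mm and rim 102 mm above the bench (rim 4 mm above the bar's top). Bar flank to wall 31 mm, so fingers go in only part open. Origin and axes as shaker; the well's axis is at x = 0, y = -62 mm.
- timer: White bench timer 60 x 66 x 34 mm, loose bystander at the left; origin: centre of its underside.
- cup: Specimen cup with a red lid, 59 mm in diameter, 75 mm tall, loose bystander at the left; origin: centre of its underside.
- dropper: Small brown dropper bottle 33 x 34 x 102 mm, loose bystander at the right; origin: centre of its underside.
- marker: Marker pen lying at the right, 135 mm long, loose bystander; origin: centre of its underside.
Mind the look-alikes: they are no part of the job. Leave any blue or purple look-alike of the bottle alone.

How it is judged:
By the outcome, as a careful person would: the job done as asked, in the order asked, and still so for the second after the job is handed in, with the robot touching nothing.
It also fails if it takes over 72 s, if anything falls off the work surface, if the arm or the gripper's body presses on something with over 40 N, if the wrist force passes 120 N, or if a joint passes its speed limit or range.

## Working session

There is one attempt and no reset: what is moved stays moved. The work goes in short steps, Python scripts to look and compute and a tool call to move; the robot and the scene stay as the last step left them, time stands still between calls to the robot, and variables do not carry over. Pictures are saved under pics/ and viewed, about 8 in all and at most 12, crops included, and the job is handed in when it is done.

Besides the shell and the picture viewer there is one more tool, called after "Request:" by a JSON object that holds its "method" and its "body", one argument or row to a line. drive_tool: Moves the arm, as the interface text tells. Its arguments: {"type":"object","properties":{"moves":{"type":"array","items":{"type":"number"}},"jaw":{"type":"number"}},"required":["moves"]}

```bash
ls; mkdir -p pics; cat > h.py <<'E'
import numpy as np, cv2
from scipy.spatial.transform import Rotation as R
from bench import monitor, imaging, ticket, finder, robot
def w(cam,p):
    T=np.array(imaging.camera_model(cam)["pose"]); return (T@np.r_[p,1])[:3]
def find(cam,names,f="landmark_of"):
    for n in names:
        for d in getattr(finder,f)(cam,n)[:5]:
            p=np.array(d["point"]); m=imaging.camera_model(cam); K=np.array(m["intrinsics"])
            u=K@np.array([p[0],-p[1],-p[2]]); print(cam,n,f[:3],round(d["p"],2),w(cam,p).round(1),(u[:2]/u[2]).round())
def st():
    s=monitor.state(); r=R.from_quat(s["tool_rot"]).as_matrix()
    print("t",round(s["time_s"],2),"pos",np.round(s["eef_pos"],1),"f",np.round(s["ft_force"],1),"tq",np.round(s["wrist_torque"],2),"w",np.round(s["width"],1)); print(r.round(3)); return s,r
def pic(cam,name):
    im=np.array(imaging.read_camera(cam)); cv2.imwrite(f"pics/{name}.png",im); return im
E
python3 - <<'E'
from h import *
st(); print(robot.grasp_offset, [a for a in dir(robot) if a[0]!='_'])
a=pic("scene","s0");b=pic("top","t0")
cv2.imwrite("pics/both.png",cv2.resize(np.vstack([a,b]),(480,600)))
for c in("scene","top"):
    find(c,["bottle","shaker","seat","jaw","knob","knob_grip","guard","cup","timer","dropper","marker"])
print(imaging.camera_model("top"))
E
```

```text
pics
t 0.0 pos [ 169.9 -626.8  237.9] f [-0.3  0.5  0.1] tq [ 0.   -0.01  0.03] w 88.3
[[ 0.262 -0.001  0.965]
 [-0.965  0.002  0.262]
 [-0.002 -1.    -0.   ]]
18.700000000000003 ['MotionError', 'grasp_offset']
scene bottle lan 0.87 [438.5 231.6  -1.9] [254. 281.]
scene bottle lan 0.76 [365.  258.2  -2.5] [270. 299.]
scene bottle lan 0.62 [422.3 131.8  -2.5] [287. 266.]
scene shaker lan 0.89 [516.6 -85.9  -1.2] [311. 222.]
scene seat lan 0.83 [519.7 -10.1  60.5] [294. 212.]
scene jaw lan 0.81 [517.6 -82.5  59.4] [310. 204.]
scene jaw lan 0.72 [521.9 -13.   59.2] [294. 212.]
scene jaw lan 0.4 [ 4.399e+02  2.298e+02 -3.000e-01] [254. 280.]Traceback (most recent call last):
  File "<stdin>", line 6, in <module>
  File "h.py", line 8, in find
    for d in getattr(finder,f)(cam,n)[:5]:
             ~~~~~~~~~~~~~~~~~^^^^^^^
ValueError: it knows: bottle, cup, dropper, guard, jaw, knob_grip, marker, seat, shaker, timer
```

```bash
python3 - <<'E'
from h import *
find("scene",["knob_grip","guard"])
for c in("top",):
    find(c,["bottle","shaker","seat","jaw","knob_grip","guard","cup","timer","dropper","marker"])
find("top",["bottle"],"boxes_of")
E
```

```text
scene knob_grip lan 0.45 [ 517.4 -145.8   96.2] [324. 185.]
scene knob_grip lan 0.36 [517.1 -85.8  -1. ] [311. 222.]
top bottle lan 0.61 [417.8 135.5  -2.1] [266. 219.]
top bottle lan 0.55 [365.1 263.8   0.7] [229. 235.]
top bottle lan 0.52 [ 426.7 -381.8   -0.9] [418. 212.]
top bottle lan 0.48 [437.2 234.1   3.1] [237. 214.]
top shaker lan 0.75 [516.7 -84.9  -0. ] [330. 188.]
top seat lan 0.97 [522.2  -9.2  62.4] [307. 186.]
top jaw lan 0.46 [516.4 -82.1  62.1] [330. 187.]
top knob_grip lan 0.67 [ 516.6 -148.7   97.7] [351. 186.]
top guard lan 0.94 [ 5.147e+02 -8.380e+01  4.000e-01] [330. 189.]
top cup lan 0.5 [660.3 269.3  -2.4] [226. 149.]
top timer lan 0.7 [538.2 195.3   3.1] [248. 184.]
top dropper lan 0.65 [ 570.6 -413.1   -2.4] [425. 170.]
top dropper lan 0.46 [517.8 -82.3  62.9] [330. 187.]
top marker lan 0.64 [ 429.2 -381.1   -1.6] [418. 211.]
top bottle box 0.58 [364.9 253.6  54.4] [228. 236.]
top bottle box 0.54 [436.2 223.7  56.1] [237. 214.]
```

View pics/both.png

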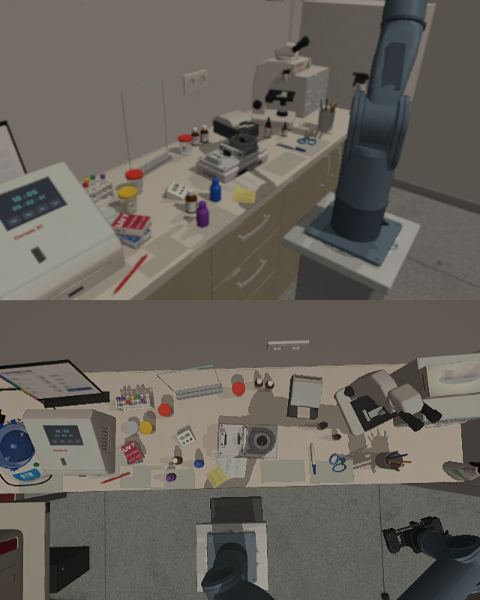

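View pics/t0.png

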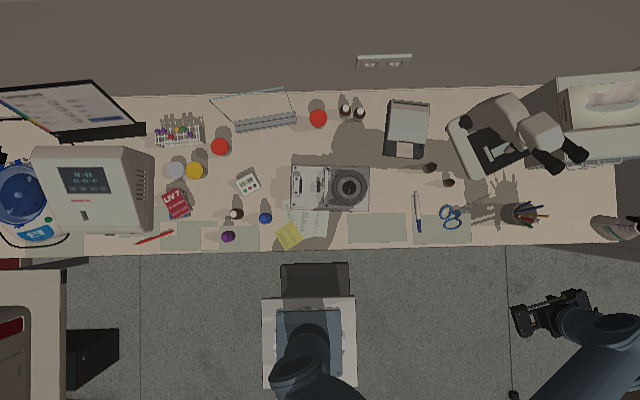

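The candidates, in the top picture, are:
- a brown bottle with a white cap at (236,214), standing left of the shaker
- a blue one at (265,218)
- a purple one at (228,236)
- two brown ones at the back wall, at (345,110) and (360,112)

I choose the first, at about world (438,233), and will check it in a close crop.

```bash
python3 - <<'E'
from h import *
a=cv2.imread("pics/s0.png");b=cv2.imread("pics/t0.png")
c1=cv2.resize(a[220:310,210:330],(560,420),interpolation=cv2.INTER_CUBIC)[:300]
c1=cv2.resize(a[150:310,200:360],(500,500),interpolation=cv2.INTER_CUBIC)
c2=cv2.resize(b[150:250,210:310],(300,300),interpolation=cv2.INTER_CUBIC)
o=np.zeros((500,800,3),np.uint8);o[:,:500]=c1;o[:300,500:]=c2
cv2.imwrite("pics/crop0.png",o)
E
```

```text
(no output)
```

View pics/crop0.png

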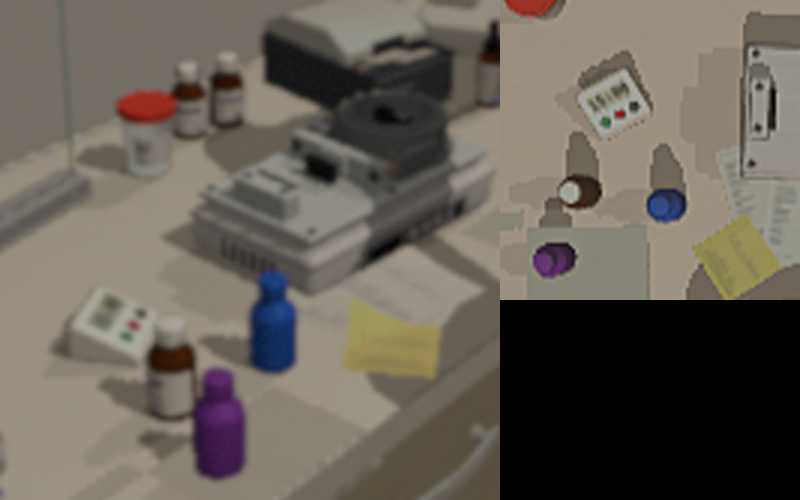

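Request:
{"method": "drive_tool", "body": {
  "moves": [-8, 0, 48, -0.08, -8, 0, 48, -0.08, -8, 0, 48, -0.08, -8, 0, 48, -0.08, -8, 0, 48, -0.08, -8, 0, 48, -0.08, -8, 0, 48, -0.08, -8, 0, 48, -0.08, -8, 0, 48, -0.08, -8, 0, 48, -0.08, -8, 0, 48, -0.08, -8, 0, 48, -0.08, -8, 0, 48, -0.08, 0, 0, 0, 0],
  "jaw": -1
}}

```text
time_s: 2.35
eef_pos: [544.0, -135.1, 237.0]
tool_rot: [0.704, -0.079, 0.082, -0.701]
ft_force: [0.2, 0.6, 0.2]
width: 88.1
```

The crop confirms it: the brown bottle with the white cap (crop 172,370) stands between the timer, the blue and the purple one. Next I look at the shaker with the wrist camera.

```bash
python3 - <<'E'
from h import *
st(); print(np.array(imaging.camera_model("wrist")["pose"]).round(2), imaging.camera_model("wrist")["intrinsics"])
pic("wrist","w0")
find("wrist",["seat","jaw","knob_grip","guard","shaker","bottle"])
E
```

```text
t 2.35 pos [ 544.  -135.1  237. ] f [0.2 0.6 0.2] tq [-0.07 -0.13  0.01] w 88.1
[[ 0.974  0.004  0.227]
 [-0.227 -0.005  0.974]
 [ 0.005 -1.    -0.004]]
[[ 9.7000e-01  2.2000e-01  7.0000e-02  5.6257e+02]
 [-2.3000e-01  9.2000e-01  3.1000e-01 -5.5790e+01]
 [ 0.0000e+00 -3.2000e-01  9.5000e-01  3.8245e+02]
 [ 0.0000e+00  0.0000e+00  0.0000e+00  1.0000e+00]] [[278.82703217   0.         319.27984203]
 [  0.         278.82703217 197.87221839]
 [  0.           0.           1.        ]]
wrist seat lan 0.7 [523.5 -18.7  58.5] [272.  69.]
wrist jaw lan 0.57 [518.3 -89.4  59.6] [286. 135.]
wrist knob_grip lan 0.66 [ 514.7 -156.7  100.1] [296. 201.]
wrist guard lan 0.58 [518.6 -94.9  -1.8] [292. 133.]
wrist shaker lan 0.71 [515.3 -97.4  -1.7] [290. 135.]
```

View pics/w0.png

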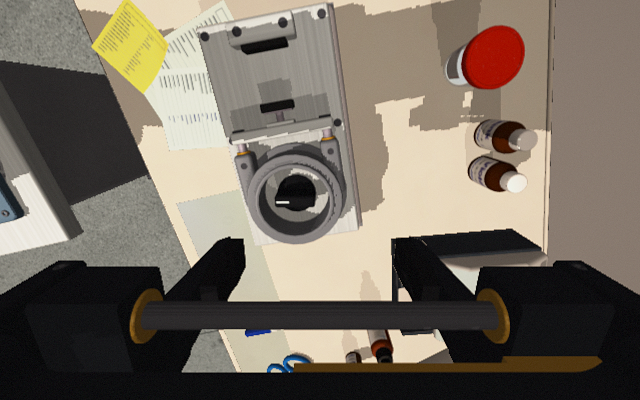

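```bash
cat >> h.py <<'E'
def ray(cam,u,v,z,T=None):
    m=imaging.camera_model(cam); K=np.array(m["intrinsics"]); T=np.array(m["pose"]) if T is None else T
    d=np.linalg.inv(K)@[u,v,1]; d=T[:3,:3]@np.array([d[0],-d[1],-d[2]]); o=T[:3,3]
    return o+d*(z-o[2])/d[2]
def proj(cam,p):
    m=imaging.camera_model(cam); K=np.array(m["intrinsics"]); T=np.linalg.inv(np.array(m["pose"]))
    q=(T@np.r_[p,1])[:3]; u=K@[q[0],-q[1],-q[2]]; return u[:2]/u[2]
E
python3 - <<'E'
from h import *
a=cv2.imread("pics/w0.png")[0:250,190:370]
b=cv2.imread("pics/t0.png")[155:220,280:375]
def draw(im,cam,ox,oy,s,yoff,col):
    im=cv2.resize(im,None,fx=s,fy=s,interpolation=cv2.INTER_CUBIC)
    for (p0,r) in (((517,-147+yoff,102),38),((517,-147+yoff,102),52),):
        pts=[(proj(cam,(p0[0]+r*np.cos(t),p0[1]+r*np.sin(t),p0[2]))-[ox,oy])*s for t in np.linspace(0,6.3,60)]
        cv2.polylines(im,[np.int32(pts)],True,col,1)
    return im
A=draw(a,"wrist",190,0,2.4,0,(0,0,255)); B=draw(b,"top",280,155,3.8,0,(0,0,255))
o=np.zeros((600,800,3),np.uint8);o[:A.shape[0],:A.shape[1]]=A;o[:B.shape[0],435:435+B.shape[1]]=B[:,:365]
cv2.imwrite("pics/crop1.png",o)
E
```

```text
(no output)
```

View pics/crop1.png

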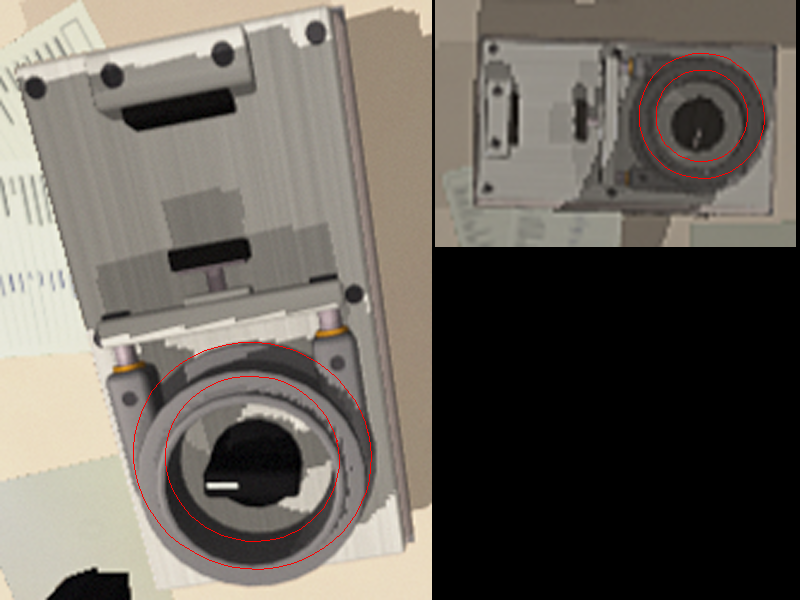

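```bash
python3 - <<'E'
from h import *
s,r=st(); print(s["dq"])
p=np.array(s["eef_pos"])
for v in ((44,0,9),(44,0,-9),(-44,0,9),(-44,0,-9),(55,0,9),(-55,0,9)): print(v,proj("wrist",p+r@np.array(v)).round(1))
pic("wrist","w0b");pic("top","t1");pic("scene","s1")
find("wrist",["seat","jaw","knob_grip"]);find("top",["seat","jaw","knob_grip","bottle"])
find("scene",["seat","jaw","knob_grip","bottle"])
E
```

```text
t 2.7 pos [ 542.1 -145.7  236.4] f [ 1.1 -0.1  0. ] tq [-0.08 -0.13  0.06] w 88.5
[[ 0.97   0.002  0.243]
 [-0.243 -0.009  0.97 ]
 [ 0.004 -1.    -0.009]]
[-2.79846593e-03 -8.65212238e-04 -7.49050709e-03  1.14062277e-04
 -1.97011164e-03  7.68681439e-05  3.64177107e-04]
(44, 0, 9) [394.2 236.6]
(44, 0, -9) [391.7 263.9]
(-44, 0, 9) [241.8 236.6]
(-44, 0, -9) [244.4 263.8]
(55, 0, 9) [413.3 236.6]
(-55, 0, 9) [222.8 236.6]
wrist seat lan 0.6 [522.7  -8.3  59.8] [268.  57.]
wrist jaw lan 0.92 [521.4 -79.2  60.5] [286. 125.]
wrist knob_grip lan 0.65 [ 517.1 -146.8   97.4] [296. 193.]
top seat lan 0.62 [520.5  -9.1  61.9] [307. 186.]
top seat lan 0.53 [ 4.270e+02 -3.804e+02 -2.000e-01] [418. 212.]
top jaw lan 0.73 [520.1 -79.8  62.7] [329. 186.]
top bottle lan 0.56 [ 568.1 -415.9   -2.3] [426. 171.]
top bottle lan 0.52 [363.6 261.4   2.1] [230. 236.]
top bottle lan 0.49 [419.1 134.3  -2.9] [267. 218.]
top bottle lan 0.47 [ 4.369e+02  2.349e+02 -4.000e-01] [237. 214.]
scene seat lan 0.7 [521.2  -9.4  61.1] [293. 212.]
scene jaw lan 0.55 [516.8 -81.6  58.5] [310. 204.]
scene knob_grip lan 0.54 [ 514.5 -146.5   97.2] [325. 185.]
scene bottle lan 0.81 [439.4 231.9  -1.4] [254. 281.]
scene bottle lan 0.64 [423.1 133.1  -2.9] [287. 266.]
scene bottle lan 0.61 [366.1 257.9  -0.6] [270. 298.]
```

Request:
{"method": "drive_tool", "body": {
  "moves": [-16, 7, 29, -0.06, -14, 7, 29, -0.06, -12, 7, 30, -0.06, -10, 7, 31, -0.06, -8, 7, 32, -0.06, -6, 7, 32, -0.06, -4, 7, 33, -0.06, -2, 7, 33, -0.06, 0, 7, 33, -0.06, 2, 7, 33, -0.06, 4, 7, 32, -0.06, 6, 7, 32, -0.06, 0, 0, 0, 0, 0, 0, 0, 0, 0, 0, 0, 0],
  "jaw": -0.25
}}

```text
time_s: 4.9
eef_pos: [442.8, 248.1, 146.4]
tool_rot: [0.689, 0.178, -0.173, -0.681]
ft_force: [-0.7, 0.7, 0.9]
width: 55.0
```

```bash
python3 - <<'E'
from h import *
s,r=st(); print(np.abs(s["dq"]).max())
pic("wrist","w1")
find("wrist",["bottle"]);find("wrist",["bottle"],"boxes_of")
s,r=st()
E
```

```text
t 4.9 pos [442.8 248.1 146.4] f [-0.7  0.7  0.9] tq [ 0.01 -0.12  0.04] w 55.0
[[ 0.877  0.009 -0.481]
 [ 0.481 -0.009  0.876]
 [ 0.004 -1.    -0.012]]
0.011340297108128243
wrist bottle lan 0.82 [366.9 257.2  -1.4] [259. 140.]
wrist bottle lan 0.78 [436.5 228.7   1.4] [306. 194.]
wrist bottle box 0.9 [370.9 260.2  57.3] [251. 148.]
wrist bottle box 0.69 [432.7 240.1  55.4] [305. 200.]
t 5.05 pos [443.2 247.4 146.5] f [ 0.   0.1 -0.5] tq [ 0.03 -0.13  0.01] w 55.0
[[ 0.877  0.009 -0.48 ]
 [ 0.48  -0.009  0.877]
 [ 0.004 -1.    -0.013]]
```

```bash
python3 - <<'E'
from h import *
a=cv2.imread("pics/w1.png")
for z,r in((78,12),(50,19),(0,19)):
    pts=[proj("wrist",(437.5+r*np.cos(t),231.5+r*np.sin(t),z)) for t in np.linspace(0,6.3,50)]
    cv2.polylines(a,[np.int32(np.array(pts)*8)],True,(0,255,0),1,cv2.LINE_AA,3)
cv2.imwrite("pics/c2.png",cv2.resize(a[80:280,200:440],None,fx=2.5,fy=2.5))
E
```

```text
(no output)
```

View pics/c2.png

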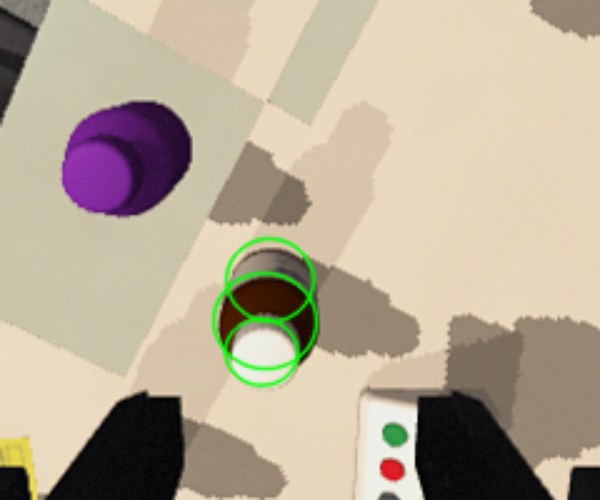

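Request:
{"method": "drive_tool", "body": {
  "moves": [-6, 0, -5, 0, -6, 0, -5, 0, 0, 0, 0, 0, 0, 15, 0, 0, 0, 15, 0, 0, 0, 15, 0, 0, 0, 10, 0, 0, 0, 5, 0, 0, 0, 0, 0, 0, 0, 0, 0, 0]
}}

```text
time_s: 6.05
eef_pos: [438.3, 227.6, 81.4]
tool_rot: [0.69, 0.176, -0.171, -0.681]
ft_force: [0.2, 0.6, -0.3]
width: 55.1
```

Request:
{"method": "drive_tool", "body": {
  "moves": [1, 3, 4, 0, 0, 15, 0, 0, 0, 15, 0, 0, 0, 12, 0, 0, 0, 8, 0, 0, 0, 4, 0, 0, 0, 2, 0, 0, 0, 0, 0, 0]
}}

```text
time_s: 6.85
eef_pos: [438.9, 232.5, 18.7]
tool_rot: [0.69, 0.177, -0.17, -0.681]
ft_force: [0.5, 0.2, -0.0]
width: 55.0
```

Request:
{"method": "drive_tool", "body": {
  "moves": [0, -3, 0, 0, 0, 0, 0, 0, 0, 0, 0, 0, 0, 0, 0, 0, 0, 0, 0, 0, 0, 0, 0, 0, 0, 0, 0, 0],
  "jaw": 1
}}

```text
time_s: 7.55
eef_pos: [439.7, 232.7, 23.2]
tool_rot: [0.69, 0.177, -0.169, -0.682]
ft_force: [0.9, 0.2, -1.8]
width: 36.7
```

```bash
python3 - <<'E'
from h import *
s,r=st()
E
```

```text
t 7.55 pos [439.7 232.7  23.2] f [ 0.9  0.2 -1.8] tq [ 0.   -0.12  0.03] w 36.7
[[ 0.88   0.014 -0.475]
 [ 0.475 -0.008  0.88 ]
 [ 0.009 -1.    -0.014]]
```

Request:
{"method": "drive_tool", "body": {
  "moves": [0, -15, 0, 0, 0, -30, 0, 0, 0, -30, 0, 0, 0, -30, 0, 0, 0, -20, 0, 0, -3, -5, -21, 0.044, -2, 0, -21, 0.044, -1, 0, -21, 0.044, 0, 0, -21, 0.044, 1, 0, -21, 0.044, 2, 0, -21, 0.044, 3, 0, -21, 0.044, 4, 0, -21, 0.044, 5, 0, -21, 0.044, 6, 0, -20, 0.044, 7, 0, -10, 0.044, 7, 0, -5, 0.04, 0, 0, 0, 0, 0, 0, 0, 0, 0, 0, 0, 0]
}}

```text
time_s: 9.55
eef_pos: [530.3, 17.2, 176.3]
tool_rot: [0.708, -0.008, 0.023, -0.706]
ft_force: [0.5, 0.6, -0.8]
width: 36.7
```

```bash
python3 - <<'E'
from h import *
s,r=st()
pic("wrist","w2")
find("wrist",["bottle","seat","jaw","knob_grip"])
E
```

```text
t 9.55 pos [530.3  17.2 176.3] f [ 0.5  0.6 -0.8] tq [-0.05 -0.03 -0.01] w 36.7
[[ 0.999  0.021  0.044]
 [-0.044 -0.004  0.999]
 [ 0.021 -1.    -0.003]]
wrist bottle lan 0.82 [417.5 132.2  -0.8] [204.  76.]
wrist bottle lan 0.81 [528.5  17.9 153.8] [315. 233.]
wrist knob_grip lan 0.62 [ 515.4 -147.9   96.5] [310. 353.]
```

View pics/w2.png

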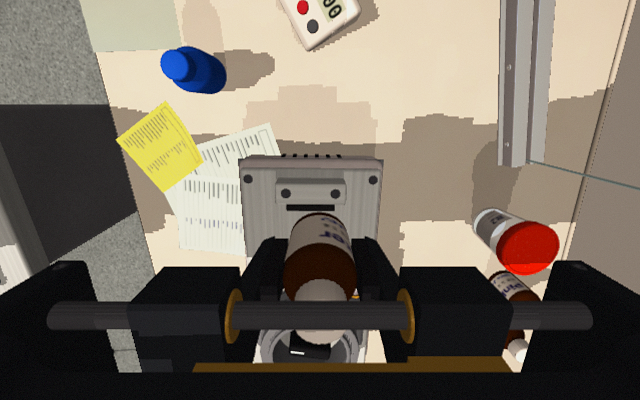

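```bash
python3 - <<'E'
from h import *
for u,v,z in ((311,205,85),(311,210,85),(286,193,87),(338,193,87),(312,193,87),(247,179,62),(373,179,62)): print(u,v,z,ray("wrist",u,v,z).round(1))
st()
E
```

```text
311 205 85 [525.   11.9  85. ]
311 210 85 [524.7   7.1  85. ]
286 193 87 [503.6  25.1  87. ]
338 193 87 [549.5  22.7  87. ]
312 193 87 [526.5  23.9  87. ]
247 179 62 [464.7  33.2  62. ]
373 179 62 [585.5  27.1  62. ]
t 9.8 pos [530.3  16.6 176.4] f [ 0.   1.  -1.4] tq [-0.07 -0.06 -0.02] w 36.5
[[ 0.999  0.021  0.045]
 [-0.045 -0.004  0.999]
 [ 0.021 -1.    -0.003]]
```

Request:
{"method": "drive_tool", "body": {
  "moves": [-3, 0, -10, 0, -3, 0, -10, 0, -3, 0, -8, 0, 0, 0, -2, 0, 0, 0, 0, 0, 0, 12, 0, 0, 0, 15, 0, 0, 0, 12, 0, 0, 0, 8, 0, 0, 0, 0, 0, 0, 0, 0, 0, 0]
}}

```text
time_s: 10.9
eef_pos: [519.4, -15.7, 125.0]
tool_rot: [0.708, -0.009, 0.023, -0.706]
ft_force: [-0.3, -0.9, -1.3]
width: 36.9
```

```bash
python3 - <<'E'
from h import *
s,r=st()
E
```

```text
t 10.9 pos [519.4 -15.7 125. ] f [-0.3 -0.9 -1.3] tq [-0.05 -0.04 -0.02] w 36.9
[[ 0.999  0.02   0.045]
 [-0.045 -0.004  0.999]
 [ 0.02  -1.    -0.003]]
```

Request:
{"method": "drive_tool", "body": {
  "moves": [1, 6, 2, 0, 0, 8, 0, 0, 0, 8, 0, 0, 0, 6, 0, 0, 0, 4, 0, 0, 0, 2, 0, 0, 0, 0, 0, 0, 0, 0, 0, 0]
}}

```text
time_s: 11.7
eef_pos: [522.2, -13.5, 88.8]
tool_rot: [0.708, -0.008, 0.024, -0.706]
ft_force: [-0.0, 0.3, -0.9]
width: 36.6
```

```bash
python3 - <<'E'
from h import *
s,r=st()
E
```

```text
t 11.7 pos [522.2 -13.5  88.8] f [-0.   0.3 -0.9] tq [-0.05 -0.03 -0.03] w 36.6
[[ 0.999  0.022  0.045]
 [-0.045 -0.004  0.999]
 [ 0.022 -1.    -0.003]]
```

Position is right; I lower the last few millimetres gently and watch the force.

Request:
{"method": "drive_tool", "body": {
  "moves": [0, 1.5, 0, 0, 0, 1, 0, 0, 0, 1, 0, 0, 0, 0, 0, 0]
}}

```text
time_s: 12.1
eef_pos: [522.8, -13.6, 85.7]
tool_rot: [0.708, -0.008, 0.024, -0.706]
ft_force: [0.2, -0.2, -0.9]
width: 36.4
```

Request:
{"method": "drive_tool", "body": {
  "moves": [0, 0.7, 0, 0, 0, 0.7, 0, 0, 0, 0, 0, 0]
}}

```text
time_s: 12.4
eef_pos: [523.0, -13.5, 84.6]
tool_rot: [0.708, -0.008, 0.024, -0.706]
ft_force: [-1.9, 0.8, 0.0]
width: 36.7
```

Request:
{"method": "drive_tool", "body": {
  "moves": [0, 0.5, 0, 0, 0, 0, 0, 0]
}}

```text
time_s: 12.6
eef_pos: [523.0, -13.5, 84.6]
tool_rot: [0.708, -0.008, 0.024, -0.706]
ft_force: [-1.1, 0.4, 0.2]
width: 36.7
```

Request:
{"method": "drive_tool", "body": {
  "moves": [0, 0, 0, 0, 0, 0, 0, 0, 0, 0, 0, 0, 0, 0, 0, 0],
  "jaw": -0.25
}}

```text
time_s: 13.0
eef_pos: [523.4, -13.5, 84.5]
tool_rot: [0.708, -0.007, 0.025, -0.706]
ft_force: [-0.6, -0.2, 0.7]
width: 55.4
```

Request:
{"method": "drive_tool", "body": {
  "moves": [0, -8, 0, 0, 0, -15, 0, 0, 0, -20, 0, 0, 0, -20, 0, 0, 0, -20, 0, 0, 0, -15, 0, 0, 0, -5, -15, 0, 0, 0, -25, 0, 0, 0, -25, 0, 0, 0, -10, 0, 0, 0, 0, 0, 0, 0, 0, 0]
}}

```text
time_s: 14.2
eef_pos: [518.4, -87.5, 197.7]
tool_rot: [0.708, -0.004, 0.025, -0.706]
ft_force: [-0.4, -0.9, -0.3]
width: 55.3
```

```bash
python3 - <<'E'
from h import *
s,r=st()
pic("wrist","w3")
find("wrist",["bottle","seat","jaw","knob_grip"])
st()
E
```

```text
t 14.2 pos [518.4 -87.5 197.7] f [-0.4 -0.9 -0.3] tq [ 0.02 -0.12  0.01] w 55.3
[[ 0.999  0.029  0.041]
 [-0.041 -0.003  0.999]
 [ 0.029 -1.    -0.002]]
wrist bottle lan 0.74 [519.6 -13.9  63.8] [313. 113.]
wrist jaw lan 0.97 [520.1 -80.9  61.8] [317. 180.]
wrist knob_grip lan 0.92 [ 517.1 -148.6  100.3] [317. 257.]
t 14.45 pos [518.3 -87.3 197.5] f [-0.1 -0.6 -0.5] tq [-0.03 -0.05 -0.01] w 54.9
[[ 0.999  0.028  0.04 ]
 [-0.04  -0.003  0.999]
 [ 0.029 -1.    -0.002]]
```

View pics/w3.png

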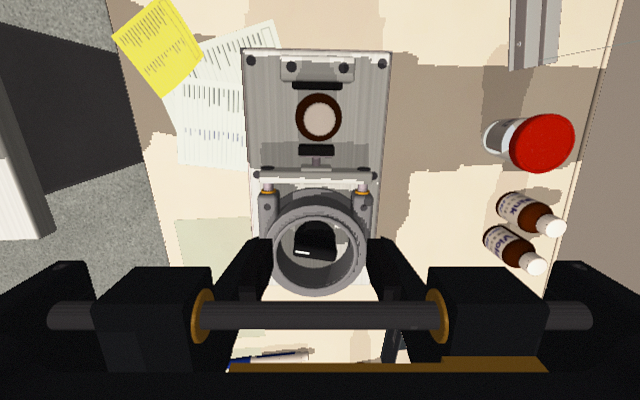

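The bottle stands on the seat between the jaws: cap at (319,117), rubber pads at (318,85) and (316,150). The knob pointer is at (302,252), tilted about 0.2 rad clockwise. Next I go over the knob and line up across the bar.

Request:
{"method": "drive_tool", "body": {
  "moves": [0, 0, -15, 0, 0, 0, -20, 0, 0, 0, -18, 0, 0, 0, -5, 0, 0, 0, 0, -0.14, 0, 0, 0, -0.14, 0, 0, 0, -0.14, 0, 0, 0, -0.14, 0, 0, 0, -0.14, 0, 0, 0, -0.14, 0, 0, 0, -0.14, 0, 0, 0, -0.14, 0, 0, 0, -0.14, 0, 0, 0, -0.08, 0, 0, 0, 0, 0, 0, 0, 0],
  "jaw": 0.4
}}

```text
time_s: 16.05
eef_pos: [517.9, -130.6, 197.4]
tool_rot: [0.552, 0.457, -0.439, -0.542]
ft_force: [-0.4, 0.8, 0.3]
width: 26.4
```

```bash
python3 - <<'E'
from h import *
s,r=st(); print("q",np.round(s["q"],2),"phi",np.arctan2(r[1,0],r[0,0]))
im=pic("wrist","w4")
find("wrist",["knob_grip","guard","bottle"])
a=cv2.resize(im[150:350,220:420],(600,600),interpolation=cv2.INTER_CUBIC)
def pl(P,c): cv2.polylines(a,[np.int32([(proj("wrist",p)-[220,150])*3 for p in P])],True,c,1,cv2.LINE_AA)
c=np.array([516.5,-147.5])
for rr in(38,52): pl([(c[0]+rr*np.cos(t),c[1]+rr*np.sin(t),102) for t in np.linspace(0,6.28,60)],(0,255,0))
al=-0.24; u=np.array([np.cos(al),np.sin(al)]);v=np.array([-u[1],u[0]])
pl([(*(c+sx*22*u+sy*7*v),98) for sx,sy in((1,1),(1,-1),(-1,-1),(-1,1))],(0,0,255))
cv2.imwrite("pics/c4.png",a)
E
```

```text
t 16.05 pos [ 517.9 -130.6  197.4] f [-0.4  0.8  0.3] tq [ 0.05 -0.18  0.02] w 26.4
[[ 0.198  0.028 -0.98 ]
 [ 0.98   0.005  0.198]
 [ 0.01  -1.    -0.027]]
q [ 0.77  0.5  -0.78  1.87  0.43  0.92  1.17] phi 1.3717107194775773
wrist knob_grip lan 0.63 [ 517.2 -147.6  102.6] [301. 200.]
wrist guard lan 0.73 [ 5.231e+02 -8.580e+01  5.000e-01] [355. 166.]
wrist guard lan 0.35 [522.5 -15.5  63.9] [431. 167.]
wrist bottle lan 0.81 [418.9 130.9  -2. ] [537.  35.]
wrist bottle lan 0.57 [522.5 -14.2  63.9] [433. 167.]
```

View pics/c4.png

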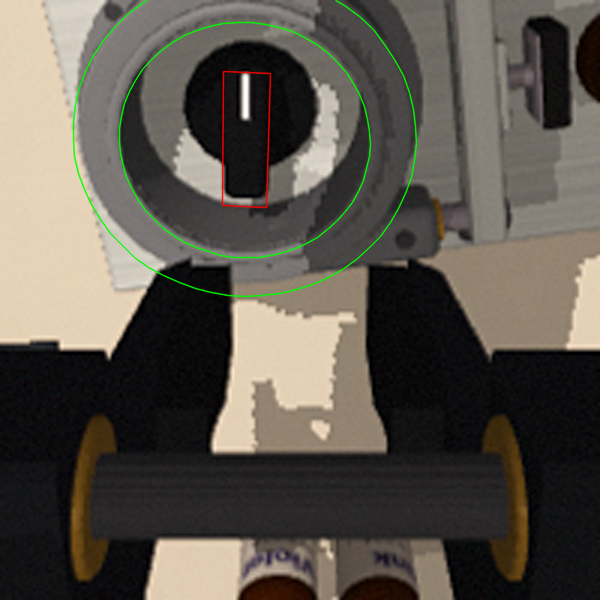

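```bash
python3 - <<'E'
from h import *
s=monitor.state()
def TT(p,r):
    T=np.eye(4);T[:3,:3]=r;T[:3,3]=p;return T
m=imaging.camera_model("wrist");Tc=np.array(m["pose"])
X=np.linalg.inv(TT(s["eef_pos"],R.from_quat(s["tool_rot"]).as_matrix()))@Tc
np.save("X.npy",X); st()
r3=np.array([[.999,.029,.041],[-.041,-.003,.999],[.029,-1,-.002]]);u,_,vt=np.linalg.svd(r3)
T3=TT([518.4,-87.5,197.7],u@vt)@X
K=np.array(m["intrinsics"]); F=np.diag([1,-1,-1.])
def rect(im,T,z,sc=4,n=100,c=(516.5,-147.5)):
    C=[];P=[]
    for du,dv in((0,0),(n,0),(n,n),(0,n)):
        p=np.array([c[0]-n/2+du,c[1]+n/2-dv,z,1]); q=K@F@(np.linalg.inv(T)@p)[:3]; C.append(q[:2]/q[2]); P.append((du*sc,dv*sc))
    return cv2.warpPerspective(im,cv2.getPerspectiveTransform(np.float32(C),np.float32(P)),(n*sc,n*sc),flags=cv2.INTER_CUBIC)
out=[]
for n,T in(("w3",T3),("w4",Tc)):
    im=rect(cv2.imread(f"pics/{n}.png"),T,102); g=cv2.GaussianBlur(cv2.cvtColor(im,6),(5,5),0)
    for lo,hi in((140,165),(185,215)):
        h=cv2.HoughCircles(g,cv2.HOUGH_GRADIENT,1.5,5,param1=60,param2=25,minRadius=lo,maxRadius=hi)
        if h is not None:
            for x,y,rr in h[0][:4]: print(n,"circ",round(516.5-50+x/4,1),round(-147.5+50-y/4,1),round(rr/4,1))
    cv2.circle(im,(200,200),152,(0,255,0),1); im[200,190:210]=(0,255,0); im[190:210,200]=(0,255,0); out.append(im)
cv2.imwrite("pics/r5.png",np.hstack(out))
E
```

```text
t 16.25 pos [ 517.9 -131.2  197.5] f [0.1 0.1 0.8] tq [-0.01 -0.06 -0.01] w 26.6
[[ 0.197  0.028 -0.98 ]
 [ 0.98   0.004  0.197]
 [ 0.01  -1.    -0.027]]
w3 circ 513.2 -145.3 37.9
w3 circ 512.4 -143.8 39.8
w3 circ 512.4 -146.4 36.9
w3 circ 514.7 -142.7 41.0
w3 circ 513.9 -143.4 49.8
w3 circ 513.2 -141.9 51.0
w3 circ 512.8 -144.2 49.0
w3 circ 514.3 -141.2 52.3
w4 circ 514.3 -147.6 37.8
w4 circ 512.4 -146.8 39.8
w4 circ 515.4 -144.9 40.6
w4 circ 514.7 -149.1 36.5
w4 circ 513.2 -146.8 50.2
w4 circ 513.2 -145.3 51.5
w4 circ 512.1 -147.6 50.2
w4 circ 513.2 -148.7 48.6
```

View pics/r5.png

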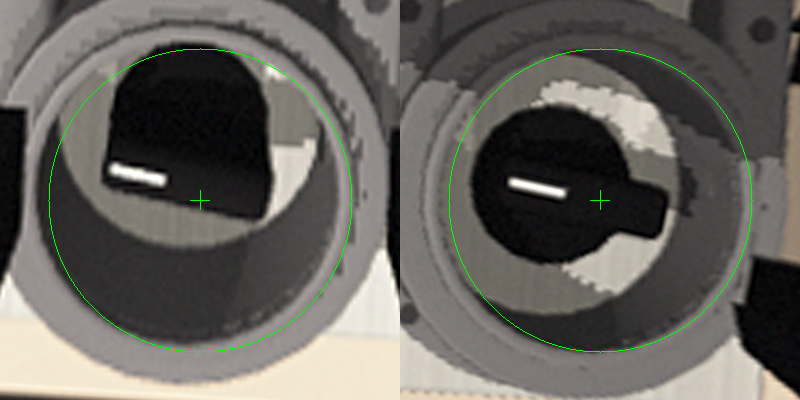

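Request:
{"method": "drive_tool", "body": {
  "moves": [-6, 0, 1, 0, -6, 0, 1, 0, -4, 8, 1, 0, 0, 15, 0, 0, 0, 20, 0, 0, 0, 15, 0, 0, 0, 8, 0, 0, 0, 0, 0, 0, 0, 0, 0, 0]
}}

```text
time_s: 17.15
eef_pos: [512.0, -148.0, 124.7]
tool_rot: [0.552, 0.455, -0.439, -0.543]
ft_force: [0.6, -0.8, -0.6]
width: 26.8
```

```bash
python3 - <<'E'
from h import *
st()
E
```

```text
t 17.15 pos [ 512.  -148.   124.7] f [ 0.6 -0.8 -0.6] tq [ 0.03 -0.08 -0.01] w 26.8
[[ 0.2    0.026 -0.979]
 [ 0.98   0.004  0.201]
 [ 0.009 -1.    -0.025]]
```

Request:
{"method": "drive_tool", "body": {
  "moves": [1.5, 6, -1, 0, 0, 8, 0, 0, 0, 8, 0, 0, 0, 8, 0, 0, 0, 6, 0, 0, 0, 5, 0, 0, 0, 3, 0, 0, 0, 0, 0, 0, 0, 0, 0, 0]
}}

```text
time_s: 18.05
eef_pos: [515.9, -146.5, 78.1]
tool_rot: [0.553, 0.456, -0.438, -0.542]
ft_force: [-0.2, 0.1, -0.1]
width: 26.8
```

```bash
python3 - <<'E'
from h import *
st()
E
```

```text
t 18.05 pos [ 515.9 -146.5   78.1] f [-0.2  0.1 -0.1] tq [ 0.01 -0.14  0.02] w 26.8
[[ 0.2    0.029 -0.979]
 [ 0.98   0.004  0.2  ]
 [ 0.009 -1.    -0.027]]
```

Request:
{"method": "drive_tool", "body": {
  "moves": [0, 2, 1, 0, 0, 0, 0, 0]
}}

```text
time_s: 18.25
eef_pos: [515.2, -146.4, 76.3]
tool_rot: [0.553, 0.456, -0.438, -0.542]
ft_force: [0.6, -0.0, 0.7]
width: 26.4
```

Request:
{"method": "drive_tool", "body": {
  "moves": [0, 0, 0, 0, 0, 0, 0, 0, 0, 0, 0, 0, 0, 0, 0, 0],
  "jaw": 1
}}

```text
time_s: 18.65
eef_pos: [515.5, -145.9, 76.6]
tool_rot: [0.553, 0.456, -0.438, -0.542]
ft_force: [0.0, 0.6, -0.5]
width: 13.7
```

```bash
python3 - <<'E'
from h import *
st()
E
```

```text
t 18.65 pos [ 515.5 -145.9   76.6] f [ 0.   0.6 -0.5] tq [ 0.02 -0.21 -0.14] w 13.7
[[ 0.2    0.03  -0.979]
 [ 0.98   0.004  0.201]
 [ 0.01  -1.    -0.029]]
```

Request:
{"method": "drive_tool", "body": {
  "moves": [0, 0, 0, 0.05, 0, 0, 0, 0.05, 0, 0, 0, 0.05, 0, 0, 0, 0.05]
}}

```text
time_s: 19.05
eef_pos: [515.4, -146.1, 76.6]
tool_rot: [0.595, 0.399, -0.38, -0.585]
ft_force: [-0.2, 0.6, -1.0]
width: 14.1
```

```bash
python3 - <<'E'
from h import *
s,r=st(); print(np.arctan2(r[1,0],r[0,0]))
E
```

```text
t 19.05 pos [ 515.4 -146.1   76.6] f [-0.2  0.6 -1. ] tq [-0.18 -0.08  0.2 ] w 14.1
[[ 0.394  0.03  -0.919]
 [ 0.919  0.003  0.394]
 [ 0.015 -1.    -0.026]]
1.1657766454148115
```

Request:
{"method": "drive_tool", "body": {
  "moves": [0, 0, 0, 0.05, 0, 0, 0, 0.05, 0, 0, 0, 0.05, 0, 0, 0, 0.05, 0, 0, 0, 0.05]
}}

```text
time_s: 19.55
eef_pos: [515.2, -146.3, 76.6]
tool_rot: [0.639, 0.321, -0.301, -0.631]
ft_force: [-0.3, 0.3, -2.1]
width: 13.6
```

```bash
cat > m.py <<'E'
from h import *
s=monitor.state(); r=R.from_quat(s["tool_rot"]).as_matrix(); ph=np.arctan2(r[1,0],r[0,0])
print(s["time_s"],"phi",ph.round(3),"turned",(1.37-ph).round(3),"tq",np.round(s["wrist_torque"],3),"f",np.round(s["ft_force"],1),np.round(s["eef_pos"],1),"tau",np.round(s["tau"],2))
E
python3 m.py
```

```text
19.55 phi 0.911 turned 0.459 tq [-0.294 -0.089  0.286] f [-0.3  0.3 -2.1] [ 515.2 -146.3   76.6] tau [ 1.110e+00 -5.053e+01 -7.260e+00 -1.644e+01 -2.100e-01 -5.000e-02
  3.100e-01]
```

Request:
{"method": "drive_tool", "body": {
  "moves": [0, 0, 0, 0.02, 0, 0, 0, 0.02, 0, 0, 0, 0.02]
}}

```text
time_s: 19.85
eef_pos: [515.2, -146.4, 76.6]
tool_rot: [0.648, 0.301, -0.282, -0.64]
ft_force: [0.9, 0.1, -1.3]
width: 13.7
```

```bash
python3 m.py
```

```text
19.85 phi 0.85 turned 0.52 tq [-0.324 -0.074  0.165] f [ 0.9  0.1 -1.3] [ 515.2 -146.4   76.6] tau [ 6.500e-01 -5.061e+01 -6.850e+00 -1.640e+01 -2.700e-01 -1.000e-01
  2.000e-02]
```

Request:
{"method": "drive_tool", "body": {
  "moves": [0, 0, 0, 0, 0, 0, 0, 0]
}}

```text
time_s: 20.05
eef_pos: [515.2, -146.4, 76.6]
tool_rot: [0.648, 0.301, -0.282, -0.64]
ft_force: [-0.1, 0.3, -1.8]
width: 13.5
```

```bash
python3 m.py
```

```text
20.05 phi 0.85 turned 0.52 tq [-0.256 -0.084  0.071] f [-0.1  0.3 -1.8] [ 515.2 -146.4   76.6] tau [  0.36 -50.74  -6.71 -16.37  -0.24  -0.09  -0.11]
```

Request:
{"method": "drive_tool", "body": {
  "moves": [0, 0, 0, 0.02, 0, 0, 0, 0.02, 0, 0, 0, 0.02, 0, 0, 0, 0.02]
}}

```text
time_s: 20.45
eef_pos: [515.2, -146.4, 76.6]
tool_rot: [0.66, 0.273, -0.254, -0.652]
ft_force: [0.5, 1.5, -1.6]
width: 13.9
```

```bash
python3 m.py
```

```text
20.45 phi 0.765 turned 0.605 tq [-0.355 -0.009  0.185] f [ 0.5  1.5 -1.6] [ 515.2 -146.4   76.6] tau [ 7.300e-01 -5.062e+01 -6.520e+00 -1.645e+01 -2.900e-01 -1.300e-01
  3.000e-02]
```

Request:
{"method": "drive_tool", "body": {
  "moves": [0, 0, 0, 0.02, 0, 0, 0, 0.02, 0, 0, 0, 0.02, 0, 0, 0, 0.02]
}}

```text
time_s: 20.85
eef_pos: [515.1, -146.5, 76.6]
tool_rot: [0.67, 0.245, -0.225, -0.664]
ft_force: [0.0, 0.9, -1.3]
width: 14.1
```

```bash
python3 m.py
```

```text
20.85 phi 0.677 turned 0.693 tq [-0.323 -0.012  0.184] f [ 0.   0.9 -1.3] [ 515.1 -146.5   76.6] tau [ 7.000e-01 -5.065e+01 -6.190e+00 -1.649e+01 -3.200e-01 -1.800e-01
  1.000e-02]
```

Request:
{"method": "drive_tool", "body": {
  "moves": [0, 0, 0, 0.02, 0, 0, 0, 0.02, 0, 0, 0, 0.02, 0, 0, 0, 0.02]
}}

```text
time_s: 21.25
eef_pos: [515.1, -146.6, 76.6]
tool_rot: [0.679, 0.216, -0.196, -0.673]
ft_force: [0.2, -0.2, -1.7]
width: 13.5
```

```bash
python3 m.py
```

```text
21.25 phi 0.591 turned 0.779 tq [-0.396 -0.01   0.426] f [ 0.2 -0.2 -1.7] [ 515.1 -146.6   76.6] tau [  0.8  -50.66  -5.78 -16.59  -0.53  -0.22  -0.22]
```

Request:
{"method": "drive_tool", "body": {
  "moves": [0, 0, 0, 0]
}}

```text
time_s: 21.35
eef_pos: [515.1, -146.6, 76.7]
tool_rot: [0.68, 0.215, -0.196, -0.673]
ft_force: [0.9, -0.4, -1.5]
width: 13.8
```

```bash
python3 m.py
```

```text
21.35 phi 0.591 turned 0.779 tq [-0.46  -0.026  0.409] f [ 0.9 -0.4 -1.5] [ 515.1 -146.6   76.7] tau [  0.46 -50.78  -5.64 -16.54  -0.58  -0.23  -0.54]
```

Request:
{"method": "drive_tool", "body": {
  "moves": [0, 0, 0, 0, 0, 0, 0, 0]
}}

```text
time_s: 21.55
eef_pos: [515.0, -146.6, 76.6]
tool_rot: [0.68, 0.216, -0.196, -0.673]
ft_force: [0.3, -0.4, -1.6]
width: 13.5
```

```bash
python3 m.py
```

```text
21.55 phi 0.591 turned 0.779 tq [-0.455 -0.002  0.342] f [ 0.3 -0.4 -1.6] [ 515.  -146.6   76.6] tau [  0.45 -50.72  -5.67 -16.53  -0.54  -0.23  -0.39]
```

Torque rose from the 0.17 N m drag to 0.43 N m and stays at 0.34 N m at standstill. That is roughly 14 N at the jaw, so it is firm. Now I let go and withdraw.

Request:
{"method": "drive_tool", "body": {
  "moves": [0, 0, 0, 0, 0, 0, 0, 0, 0, 0, 0, 0],
  "jaw": 0.4
}}

```text
time_s: 21.85
eef_pos: [515.4, -146.5, 76.8]
tool_rot: [0.68, 0.215, -0.195, -0.674]
ft_force: [0.0, -0.2, 0.4]
width: 26.2
```

```bash
python3 m.py
```

```text
21.85 phi 0.588 turned 0.782 tq [-0.016 -0.043 -0.016] f [ 0.  -0.2  0.4] [ 515.4 -146.5   76.8] tau [-3.000e-02 -5.033e+01 -5.750e+00 -1.632e+01 -2.000e-02 -8.000e-02
  0.000e+00]
```

Request:
{"method": "drive_tool", "body": {
  "moves": [0, -6, 0, 0, 0, -10, 0, 0, 0, -12, 0, 0, 0, -15, 0, 0, 0, -20, 0, 0, 0, -25, 0, 0, 0, -25, 0, 0, 0, -15, 0, 0, 0, 0, -10, 0.1, 0, 0, -20, 0.1, 0, 0, -10, 0.1, 0, 0, 0, 0.1, 0, 0, 0, 0.1, 0, 0, 0, 0.1, 0, 0, 0, 0, 0, 0, 0, 0]
}}

```text
time_s: 23.45
eef_pos: [532.4, -182.5, 228.0]
tool_rot: [0.707, 0.004, 0.027, -0.706]
ft_force: [-0.9, 0.3, 0.4]
width: 26.5
```

```bash
python3 - <<'E'
from h import *
st(); pic("wrist","w6"); pic("top","t6")
find("wrist",["bottle","jaw","knob_grip","seat"]); find("top",["timer","cup","dropper","marker"])
a=cv2.imread("pics/w6.png"); b=cv2.resize(cv2.imread("pics/t6.png")[90:250,130:470],(640,301))[:200]
cv2.imwrite("pics/fin.png",np.vstack([a,b]))
E
```

```text
t 23.45 pos [ 532.4 -182.5  228. ] f [-0.9  0.3  0.4] tq [-0.02 -0.04 -0.01] w 26.5
[[ 0.999  0.044  0.032]
 [-0.032 -0.003  0.999]
 [ 0.044 -0.999 -0.001]]
wrist bottle lan 0.61 [519.   -9.1  61.9] [291.   3.]
wrist bottle lan 0.23 [ 516.7 -145.4   95.7] [296. 152.]
wrist jaw lan 0.61 [520.1 -68.7  60.7] [296.  72.]
wrist knob_grip lan 0.78 [ 514.1 -148.8   98.8] [294. 156.]
top timer lan 0.58 [ 5.381e+02  1.940e+02 -2.000e-01] [249. 184.]
top cup lan 0.6 [ 6.589e+02  2.712e+02 -3.000e-01] [226. 149.]
top dropper lan 0.59 [ 572.1 -416.7   -1.4] [427. 169.]
top dropper lan 0.26 [520.8  -8.4  63.4] [307. 186.]
top marker lan 0.62 [ 428.  -379.5   -1.3] [417. 212.]
```

View pics/fin.png

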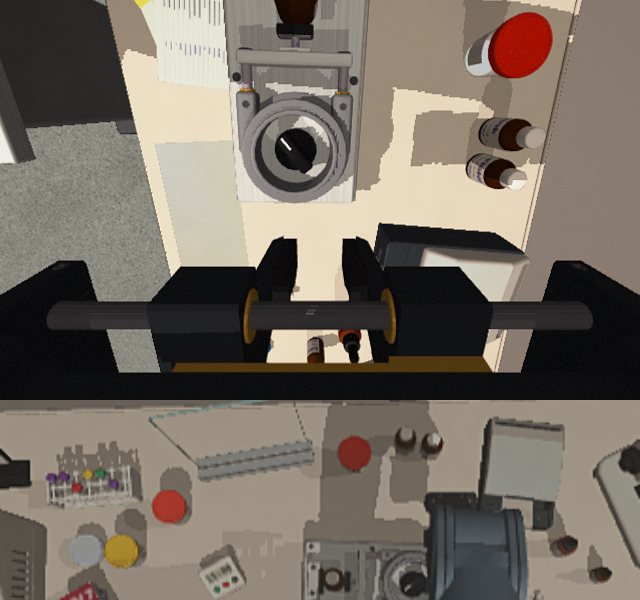

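The jaw has moved forward (−81 → −69 mm) and its rubber touches the bottle at (296,30). The knob pointer at (287,145) is turned clockwise. The bottle is at y ≈ −9, which is the seat, and the timer, cup, dropper and marker are where they were.

```bash
python3 - <<'E'
from h import *
pic("scene","s7"); find("scene",["bottle","jaw"]); print(ticket.hand_in())
E
```

```text
scene bottle lan 0.86 [521.5  -7.8  60.4] [293. 212.]
scene bottle lan 0.8 [421.1 133.9  -3.1] [287. 266.]
scene bottle lan 0.57 [364.9 256.1  -0.9] [271. 298.]
scene jaw lan 0.59 [516.8 -69.9  59.2] [308. 205.]
the job is handed in; nothing more can be done
None
```

The brown bottle is standing upright on the shaker, clamped between the two jaws, and the job is handed in. It used about 24 s of the 72 s.

**Clamping:** I turned the knob clockwise about 0.78 rad, slowly near the end. The torque rose from about 0.17 N m of drag to 0.43 N m and was still 0.34 N m at standstill. That is roughly 14 N at the jaw, so firm and below the 20 N limit. After letting go, the knob's drag should hold about 8 N.

**Last checks:**
- **Bottle and jaw:** The bottle is at (521, −8), on the seat to within measuring error. The jaw moved forward by about 12 mm.
- **Other things:** The timer, cup, dropper and marker are within about 4 mm of their first readings, which is the measuring error. The blue and purple bottles also read the same as before.
- **Guard:** The wrist forces in the well stayed around 2 N or less, so nothing leaned on it.

**Disagreements:**
- **Arm still settling:** The first wrist-camera readings were about 8 mm off because the arm was still moving. They agreed with the other cameras once it stopped.
- **Knob centre:** The wrist picture and the networks differed by about 3 mm. I used a middle value, and there was no notable side force while turning.
- **Holding force:** The force left after release was not measured.

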